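# Press a shell sample in the pinned clamshell jig

## Robot

A 7-joint arm with a two-finger parallel gripper is mounted at the origin on the work surface. World frame = base frame: x ahead of the robot, y to its left, z up, the work surface at z = 0. Lengths are in m, angles in rad, forces in N, time in s.
With the tool pointing down it reaches from about 0.425 to 0.925 m from the base axis. Payload 6.8 kg.
Tool frame: the origin (TCP) lies between the finger pads; the fingertips stand 14 mm ahead of it and the grasp point (between the pads) lies 5 mm behind it; z points along the fingers, y is the line along which they close (so a half turn about z gives the same grasp; the last joint's range is limited). The gripper opens to 85 mm and grips with 20 to 120 N. Pads are 22 mm wide; open, the fingers measure 114 mm over their backs; the gripper's body (76 mm by 85 mm) begins 54 mm behind the grasp point. The pads swing forward as they close: fully open they stand 13 mm farther back than shut.
Start: joints at [-1.221, 0.477, 0.022, 1.555, -0.011, 1.109, -0.083], TCP at [0.298, 0.606, 0.245] pointing down, gripper open.
Joint ranges: [-2.96, 2.96], [-0.34, 2.1], [-1.41, 1.46], [0.24, 2.44], [-1.37, 4.51], [0.17, 1.92], [-2.96, 2.96]. Speed limits (rad/s): [2.39, 2.39, 3.14, 3.14, 3.14, 3.14, 3.14].

## Interface

Orientations are given as a rotation vector (axis times angle).
In Python, from bench import r, eyes, ticket gives the robot as it stands. The module is installed in compiled form; this text tells all that it offers.
- The arm moves only by the tool arm_command, never from a script. Its argument "plan" is text: rows parted by semicolons, each of 4 numbers parted by spaces: the shift along the tool's x, y, z in m, then the turn about the tool's z in degrees. In form: tx ty tz yaw; .... A call has 1 to 20 rows; each row shifts and turns the commanded pose from where the row before left it, along the tool's axes as they then stand; what a row does not reach is not made up. A row lasts 1/8 s, in which the tool goes at most 62.5 mm and 10.7 degrees, less where a joint would pass 70% of its speed; a pose out of reach is approached as far as the arm can. A call is refused whole if a number of a shift passes 0.0625 or a number of a turn 10.7, either way. A call with a gripper value outside its range is refused whole. "hand" is the closure, from -1 (fully open) to 1 (shut), set as the call begins (left out, the last holds). The fingers move at their own pace and stop on an object; "grip_force" is the grip in N (left out, the last holds). Time passes only in rows, so rows that do not move let the fingers close. It gives the time, the measured TCP pose, the force, the opening and the grip force at its end, in the units of the state.
- r.get_obs(): the state, without advancing time (a new reading comes with each control period).
- eyes.grab_frame(name): name is "scene" or "top"; returns (picture, depth): 480x640x3 uint8, red, green, blue; 480x640 float32, m along the optical axis (not along the pixel's ray), 0 where there is no reading.
- eyes.calibration(name): a dict with "fov_y" (degrees; the focal length in pixels is half the picture's height over the tangent of half this angle, whatever the lens; pixels are square), "cx", "cy" (the principal point, pixels), "k1" (the pictures are not rectified: a ray, as slopes to the right and down, at radius r is drawn at 1 + k1 r^2 times it, then the intrinsics apply), "origin" and "attitude" of the camera in the world. Camera axes: x right, y up, looking along -z (the intrinsics and any distortion apply to the point x, -y, -z); pixel columns grow to the right and rows downward; lengths in m; the calibration is good to about 2 mm. A picture is of the moment at which its call begins. calibration takes no time and is no camera call.
- ticket.hand_in(): hands the job in; it is judged then, once.
The state is a dict: "clock": time; "joints": joint angles; "qvel": joint speeds; "tau": joint torques, N m; "tcp_pos": TCP position; "orientation": TCP orientation; "contact_force": force on the tool from outside, world axes, zero at the start; "moment": the same for the moment, N m; "grip_width": finger opening in m; "gripper_force": force on a finger pad.
Only numpy, scipy, OpenCV 4.12 (cv2) and the standard library are available. Lean on these libraries where they do the work, as an engineer would, in place of code of your own. Each camera call takes 0.05 s, during which the arm holds its last target. There are 200 camera calls.

## Task

Set the resin block with the shell section flat in the pocket of the open jig, then swing the jig's lid down over it. Then take the thick-headed locating pin out of the wooden rack, push it down through the lid's hole into the hole of the post below until its collar has pressed the springy lid fully shut, and finish while still holding the pin with the gripper and pressing it down (do not let go: the lid springs open again). Leave the thin probe, the beaker, the tin and the loose shell where they are.

Things in the scene. Friction and masses are not known exactly. Their poses are not given: they have to be found in the camera images.
- jig: fixed aluminium clamshell jig; base 200 x 100 x 20 mm (x, y, z), origin at the centre of its underside. Own +x points to the hinge end (hinge at x = +90 mm, lugs 65 mm tall, to y = +-48 mm), -x to the steel pin post (40 x 40 mm, 50 mm tall) at x = -120 mm; pocket at x = +8 mm. The open lid stands up at the hinge end, to 290 mm above the bench
- pocket (a point): centre of the pocket floor, 20 mm above the bench; axes as the jig. The pocket is 38 mm (jig x) by 64 mm (jig y), walled by rails 5 mm thick and 8 mm high, all round, open above
- boss_hole (a point): mouth of the vertical hole in the pin post, 50 mm above the bench: 15 mm wide, right through to the bench; axes as the jig
- lid_hinge (a point): middle of the hinge axis, which runs along the jig's y, 57 mm above the bench
- lid_hole (a point): centre of the 16 mm hole through the lid, on the lid's outer (upper) face, 210 mm from the hinge axis; straight above the post's hole when the lid is closed
- lid_edge (a point): middle of the lid's free edge on its outer face, 230 mm from the hinge axis. The lid is a flat plate 10 mm thick, 70 mm wide (jig y), its outer face 5 mm off the hinge axis; fully shut it is level, its top 62 mm above the bench, 4 mm clear of a seated block
- jig_lid (a joint): lid hinge angle, rad: 0 = closed on its stop, about 1.65 to 1.85 = open, standing a little past upright. Rotation about the jig's +y axis. Stiff: it stays where it is left; about 0.5 to 3 N at 150 mm from the hinge moves it. The full angle of the plate above level is jig_lid + jig_plate
- jig_plate (a joint): spring give of the lid plate on the same axis, rad: 0.07 = sprung up (as found, so a closed lid stands 15 mm ajar over the post), 0 = pressed fully shut. About 3.5 N down at the hole starts it and about 5.5 N shuts it fully on a hard stop; it springs back when let go
- block: loose amber resin block with a pale shell section on its top, 30 x 56 x 28 mm (x, y, z), about 55 g, lying flat on the bench; origin at the centre of its underside
- rack: fixed wooden block 50 x 140 x 50 mm (x, y, z), origin at the centre of its underside, with two upright 15 mm holes at y = -40 and +40 mm
- pin: loose steel pin, 90 g, upright in either hole of the rack; origin at its foot, z up along it. Shank 12 mm thick, 45 mm long, tapered to 6 mm over its lowest 10 mm; collar 30 mm wide (z 45 to 51 mm); round knob 22 mm wide (z 51 to 86 mm). In the rack the collar rests on the rack's top, origin 5 mm above the bench; home in the shut jig, 17 mm above the bench
- probe: bystander in the rack's other hole: a steel probe with a thin handle 8 mm wide, its tip 117 mm above the bench, origin at its foot
- beaker: bystander: glass beaker 68 mm wide, 85 mm tall, origin under its centre
- tin: bystander: white tin 45 x 75 x 95 mm with a steel cap (109 mm in all), origin under its centre
- shell: bystander: pale clam shell lying dome up, 60 mm wide, 17 mm high, origin under its centre
Things that resemble listed ones, but are neither listed nor needed, are in the scene too. What is shaped like the pin but black or red is not meant.

How it is judged:
By the outcome, as a careful person would: the job done as asked, in the order asked, and still so for the second after the job is handed in, while the arm keeps its last pose, push and grip.
It also fails if it takes over 72 s, if anything falls off the work surface, if the arm or the gripper's body presses on something with over 40 N, if the wrist force passes 120 N, or if a joint passes its speed limit or range.

## Working session

There is one attempt and no reset: what is moved stays moved. The work goes in short steps, Python scripts to look and compute and a tool call to move; the robot and the scene stay as the last step left them, time stands still between calls to the robot, and variables do not carry over. Pictures are saved under pics/ and viewed, at most 10 in all, crops included, and the job is handed in when it is done.

Besides the shell and the picture viewer there is one more tool, called after "Call:" by a JSON object that holds its "method" and its "body", one argument or row to a line. arm_command: Moves the arm, as the interface text tells. Its arguments: {"type":"object","properties":{"plan":{"type":"string"},"hand":{"type":"number"},"grip_force":{"type":"number"}},"required":["plan"]}

```bash
mkdir -p pics
cat > h.py <<'E'
import numpy as np, cv2
from scipy.spatial.transform import Rotation as R
from bench import r, eyes, ticket
def cal(n):
    c=eyes.calibration(n); f=240/np.tan(np.radians(c['fov_y'])/2)
    a=np.array(c['attitude'],float)
    M=a if a.shape==(3,3) else (R.from_rotvec(a).as_matrix() if a.size==3 else R.from_quat(a).as_matrix())
    return c,f,M,np.array(c['origin'],float)
def ray(n,uv):
    c,f,M,o=cal(n); uv=np.atleast_2d(uv).astype(float)
    d=(uv-[c['cx'],c['cy']])/f; s=d.copy()
    for _ in range(20): s=d/(1+c['k1']*(s**2).sum(1,keepdims=True))
    return o,s,M
def onz(n,uv,z):
    o,s,M=ray(n,uv); w=np.c_[s[:,0],-s[:,1],-np.ones(len(s))]@M.T
    return o+w*((z-o[2])/w[:,2])[:,None]
def dep(n,uv,d):
    o,s,M=ray(n,uv); return o+(np.c_[s[:,0],-s[:,1],-np.ones(len(s))]*np.ravel(d)[:,None])@M.T
def cloud(n,d):
    v,u=np.mgrid[0:480,0:640]; P=dep(n,np.c_[u.ravel(),v.ravel()],d.ravel()).reshape(480,640,3); P[d==0]=np.nan; return P
def proj(n,P):
    c,f,M,o=cal(n); q=(np.atleast_2d(P)-o)@M; s=np.c_[q[:,0],-q[:,1]]/-q[:,2:]; 
    return s*(1+c['k1']*(s**2).sum(1,keepdims=True))*f+[c['cx'],c['cy']]
E
python3 - <<'E'
from h import *
print(r.get_obs())
for n in('scene','top'):
    print(eyes.calibration(n)); p,d=eyes.grab_frame(n); cv2.imwrite(f'pics/{n}0.png',p[...,::-1]); np.savez(f'{n}0.npz',p=p,d=d)
    print((d==0).mean(), d[d>0].min(), d.max())
E
```

```text
{'clock': 0.0, 'joints': array([-1.22106434,  0.47777826,  0.02233635,  1.55644942, -0.01151298,
        1.10928497, -0.08311682]), 'qvel': array([ 0.00016969, -0.00075519,  0.00182894, -0.00027797,  0.00026937,
       -0.00108961, -0.00135628]), 'tau': array([-1.13648020e-03, -5.96439207e+01,  1.60761941e+00, -2.81197107e+01,
        1.25017544e-02,  9.41935752e-03, -3.76544747e-06]), 'tcp_pos': array([0.29811107, 0.60497736, 0.24434112]), 'orientation': array([-7.12827212e-01, -3.05935534e+00,  2.77768388e-03]), 'contact_force': array([0.49964273, 0.45122885, 0.79929075]), 'moment': array([-0.04466757, -0.03723459, -0.03280724]), 'gripper_force': 0.0, 'grip_width': 0.08563975302012913}
{'fov_y': 45.93329022150977, 'cx': 314.98282730277066, 'cy': 229.62486853011498, 'k1': -0.08676188881483829, 'origin': array([ 1.07260507, -0.42201646,  0.9880852 ]), 'attitude': array([0.5991807 , 0.26598393, 0.81666155])}
0.004130859375 0.811669 2.2332149
{'fov_y': 42.24318294344003, 'cx': 313.9836042520122, 'cy': 247.12241816373933, 'k1': -0.10798327692911187, 'origin': array([0.33878922, 0.02228078, 1.2446917 ]), 'attitude': array([ 0.16666495, -0.1650071 , -1.61044293])}
0.004059244791666666 0.9680206 2.1991646
```

View pics/scene0.png

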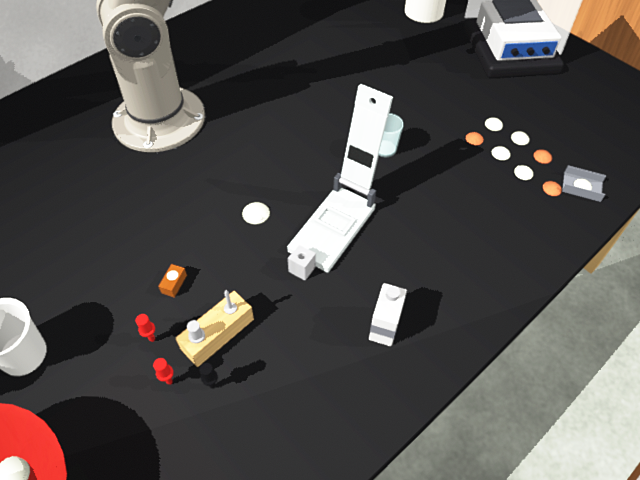

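View pics/top0.png

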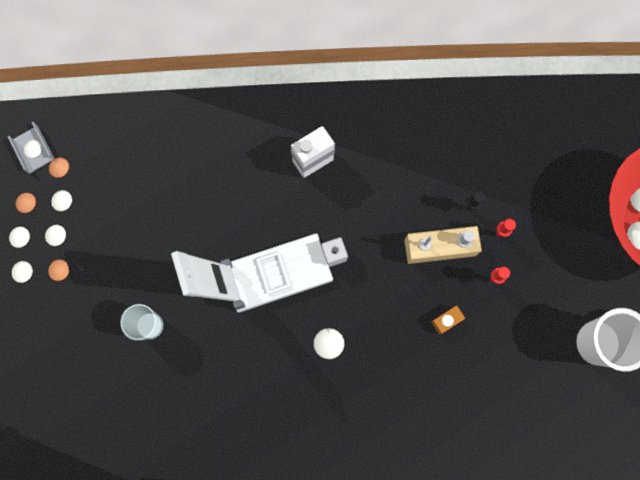

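The scene view shows the amber block at (172,281), the rack with the pin knob at (195,330), the probe at (229,300), the post at (302,262) and the lid hole at (373,100). In the top view the block is at (449,320), the pin at (467,238), the post hole at (335,251) and the pocket at (271,273).

Things that could be taken for the pin, by top pixel: red pins (507,228) and (500,275), black pin (476,201), probe (425,244). The steel knob at (467,238) matches the description. The block has no close rival; the orange discs on the left are round.

Run:
```python
from h import *
T=np.load('top0.npz');S=np.load('scene0.npz')
for n in('scene','top'): print(n,proj(n,[[0,0,0],[.298,.605,.245],[.5,0,0]]).round())
for n,Z in(('top',T),('scene',S)):
    P=cloud(n,Z['d']); hsv=cv2.cvtColor(Z['p'],cv2.COLOR_RGB2HSV)
    def comp(m,seed):
        k,l=cv2.connectedComponents(m.astype(np.uint8)); return l==l[seed[1],seed[0]]
    # block
    seed=(440,322) if n=='top' else (168,285)
    m=comp((hsv[...,1]>120)&(hsv[...,2]>60)&(hsv[...,0]>3)&(hsv[...,0]<22),seed)
    m=cv2.morphologyEx(m.astype(np.uint8),cv2.MORPH_CLOSE,np.ones((9,9)))>0
    q=P[m]; print(n,'block n',m.sum(),'z',np.nanpercentile(q[:,2],[5,50,95]).round(4))
    top=q[q[:,2]>.022]; rc=cv2.minAreaRect((top[:,:2]*1000).astype(np.float32)); print(' top rect mm',np.round(rc[0],1),np.round(rc[1],1),round(rc[2],1), 'mean',np.nanmean(top,0).round(4))
    # everything map: by height slices near jig/rack
    for nm,seed,lo,hi,rad in(('pin',(467,238) if n=='top' else (195,327),.075,.11,25),('rack',(440,240) if n=='top' else (215,330),.046,.053,60),('post',(335,251) if n=='top' else (302,260),.045,.056,25),('pocketrail',(271,273) if n=='top' else (337,218),.025,.033,40),('base',(271,273) if n=='top' else (337,218),.016,.0235,85),('lid',(200,275) if n=='top' else (365,130),.08,.32,90)):
        v,u=np.mgrid[0:480,0:640]; w=(abs(u-seed[0])<rad)&(abs(v-seed[1])<rad)&(P[...,2]>lo)&(P[...,2]<hi)
        q=P[w]; 
        if len(q)<5: print(nm,len(q)); continue
        rc=cv2.minAreaRect((q[:,:2]*1000).astype(np.float32)); print(' ',nm,len(q),'z',np.percentile(q[:,2],[5,50,95]).round(4),'rect',np.round(rc[0],1),np.round(rc[1],1),round(rc[2],1),'med',np.median(q,0).round(4))
```

```text
scene [[159. 119.]
 [419.  -6.]
 [284. 238.]]
top [[338. 557.]
 [-38. 415.]
 [325. 297.]]
top block n 454 z [0.0003 0.0277 0.0323]
 top rect mm [ 441.1 -240.4] [30.2 56.1] 29.4 mean [ 0.4413 -0.2403  0.0287]
  pin 119 z [0.0789 0.0915 0.0954] rect [ 592.4 -279.2] [19.9 21.9] 61.5 med [ 0.5907 -0.2779  0.0915]
  rack 1268 z [0.0473 0.0505 0.0527] rect [ 611.9 -272. ] [196.1 159.2] 71.7 med [ 0.5882 -0.2402  0.0505]
  post 369 z [0.047  0.0509 0.0544] rect [584.9 -20.7] [40.6 40.4] 16.8 med [ 0.5847 -0.0204  0.0509]
  pocketrail 431 z [0.0252 0.0273 0.0317] rect [550.6 101.4] [ 98.3 174. ] 15.1 med [0.5504 0.1003 0.0273]
  base 3696 z [0.017  0.0205 0.023 ] rect [517.3  78.1] [225.7 235.2] 81.9 med [0.5514 0.0789 0.0205]
  lid 2221 z [0.0844 0.1983 0.282 ] rect [489.9 283.3] [ 74.3 226.2] 21.9 med [0.513  0.2129 0.1983]
scene block n 610 z [0.001  0.027  0.0313]
 top rect mm [ 441.1 -241.4] [31.9 59.4] 28.8 mean [ 0.4434 -0.2425  0.0284]
  pin 155 z [0.0779 0.0914 0.0944] rect [ 593.1 -281.1] [23.2 20.7] 16.2 med [ 0.5965 -0.282   0.0914]
  rack 1493 z [0.0476 0.0506 0.0526] rect [ 607.  -265.9] [103.8 207.8] 27.7 med [ 0.5989 -0.2429  0.0506]
  post 352 z [0.0467 0.0508 0.0536] rect [585.3 -23.4] [42.4 43. ] 16.2 med [ 0.5867 -0.0242  0.0508]
  pocketrail 358 z [0.0252 0.0283 0.0319] rect [556.7  84.6] [ 98.6 209.1] 17.1 med [0.5507 0.1016 0.0283]
  base 2862 z [0.0175 0.0208 0.0231] rect [542.7 159.2] [392.3 224.9] 78.7 med [0.5536 0.0814 0.0208]
  lid 3146 z [0.0865 0.1898 0.2786] rect [497.8 285.6] [ 72.8 226.4] 15.3 med [0.5213 0.2071 0.1898]
```

Run:
```python
import numpy as np,cv2
T=np.load('top0.npz')['p'];S=np.load('scene0.npz')['p']
a=cv2.resize(T[190:350,400:520],None,fx=3,fy=3,interpolation=2); b=cv2.resize(T[220:320,165:365],None,fx=3,fy=3,interpolation=2)[:, :]
c=np.zeros((480+300,600,3),np.uint8)
c=np.zeros((600,800,3),np.uint8); a=cv2.resize(T[190:350,395:520],None,fx=2.5,fy=2.5); c[:a.shape[0],:a.shape[1]]=a
b=cv2.resize(S[80:280,280:400],None,fx=3,fy=3)[:600]; c[:b.shape[0],440:440+b.shape[1]]=b
cv2.imwrite('pics/crop1.png',c[...,::-1])
```

```text
(no output)
```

View pics/crop1.png

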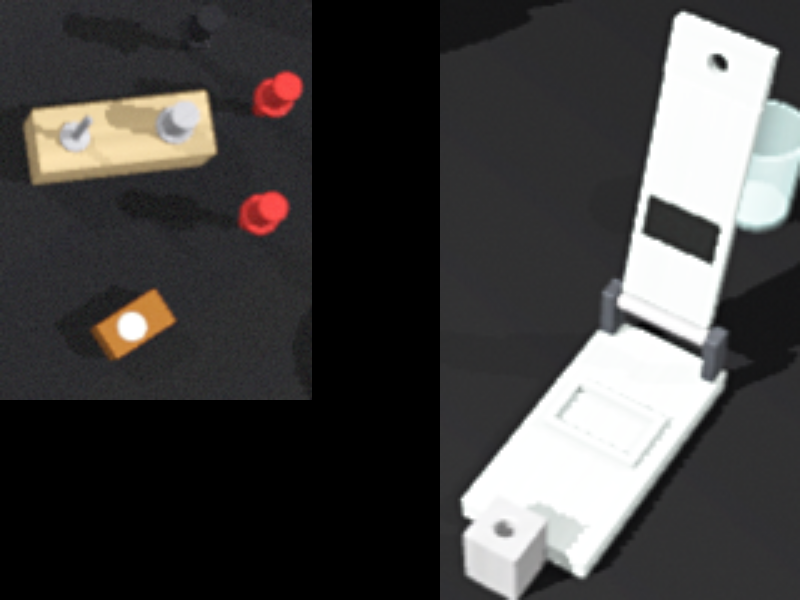

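The crop confirms both choices: the steel collared pin stands in the rack hole farther from the jig, with the thin probe beside it. The amber block lies flat with its shell on top, and the lid stands open. Next I refine the jig axes, the post hole and the lid angle.

Run:
```python
from h import *
v,u=np.mgrid[0:480,0:640]; hole={}
for n,seed in(('top',(335,251)),('scene',(302,260))):
    Z=np.load(n+'0.npz'); P=cloud(n,Z['d']); g=cv2.cvtColor(Z['p'],cv2.COLOR_RGB2GRAY)
    c=np.array([.551,.0935]); a=np.radians(106.4)
    for _ in range(3):
        ex=np.array([np.cos(a),np.sin(a)]); ey=np.array([-ex[1],ex[0]])
        q=P[...,:2]-c; jx=q@ex; jy=q@ey
        m=(abs(jx)<.112)&(abs(jy)<.058)&(P[...,2]>.014)&(P[...,2]<.024)
        m=cv2.morphologyEx(m.astype(np.uint8),cv2.MORPH_OPEN,np.ones((3,3)))>0
        # long edges: extreme jy per jx bin
        e=[]
        for s in(1,-1):
            pts=[]
            for b in np.arange(-.085,.06,.006):
                w=m&(jx>b)&(jx<b+.006)
                if w.sum()>5: pts.append((b+.003,s*np.max(s*jy[w])))
            e.append(np.polyfit(*np.array(pts).T,1))
        da=(e[0][0]+e[1][0])/2; off=(e[0][1]+e[1][1])/2; a+=np.arctan(da); c=c+ey*off
    xs=jx[m&(abs(jy)<.045)&(abs(jy)>.022)]; print(n,'yaw',np.degrees(a).round(2),'width',(e[0][1]-e[1][1]).round(4),'slopes',e[0][0].round(3),e[1][0].round(3),'xmin',np.percentile(xs,[.2,1]).round(4))
    q=P[...,:2]-c; jx=q@ex; jy=q@ey
    w=(P[...,2]>.0245)&(P[...,2]<.034)&(abs(jx-.008)<.035)&(abs(jy)<.05); print(' rails jx',np.percentile(jx[w],[1,99]).round(4),'jy',np.percentile(jy[w],[1,99]).round(4), 'axis c',c.round(4))
    w=(abs(u-seed[0])<25)&(abs(v-seed[1])<25)&(P[...,2]>.045)&(P[...,2]<.056); print(' post jx',np.percentile(jx[w],[1,99]).round(4),'jy',np.percentile(jy[w],[1,99]).round(4))
    # hole: dark px enclosed in post-top hull
    hull=cv2.convexHull(np.argwhere(w)[:,::-1].astype(np.int32)); k=np.zeros((480,640),np.uint8); cv2.fillConvexPoly(k,hull,1); k=cv2.erode(k,np.ones((5,5)))
    lev=np.median(g[k>0]); hm=(k>0)&(g<lev-35); uv=np.argwhere(hm)[:,::-1].mean(0); hole[n]=uv
    print(' hole px',uv.round(1),hm.sum(),onz(n,uv,.05)[0].round(4))
    # pin knob top
    s2=(467,238) if n=='top' else (195,327)
    w=(abs(u-s2[0])<25)&(abs(v-s2[1])<25)&(P[...,2]>.086)&(P[...,2]<.1); cc,rr=cv2.minEnclosingCircle((P[w][:,:2]*1000).astype(np.float32)); print(' knob',np.round(cc,1),round(rr,1),np.median(P[w][:,2]).round(4))
    # lid plane
    w=(P[...,2]>.09)&(P[...,2]<.30)&(jx>.07)&(jx<.2)&(abs(jy)<.05)
    X=np.c_[jx[w],P[...,2][w]]; f=np.polyfit(X[:,1],X[:,0],1); print(' lid slope dx/dz',f.round(4),'lean deg',np.degrees(np.arctan(f[0])).round(2),'zmax',np.percentile(X[:,1],99.5).round(4),'resid',np.std(X[:,0]-np.polyval(f,X[:,1])).round(4),'x@z.28',np.polyval(f,.28).round(4))
def tri(uvs):
    A=np.zeros((3,3));b=np.zeros(3)
    for n,uv in uvs.items():
        o,s,M=ray(n,uv); d=(np.c_[s[:,0],-s[:,1],-1]@M.T)[0]; d/=np.linalg.norm(d); K=np.eye(3)-np.outer(d,d); A+=K;b+=K@o
    return np.linalg.solve(A,b)
print('hole tri',tri(hole).round(4))
```

```text
top yaw 106.06 width 0.0969 slopes 0.007 -0.007 xmin [-0.098  -0.0962]
 rails jx [-0.024  0.038] jy [-0.0452  0.0446] axis c [0.5515 0.0937]
 post jx [-0.1388 -0.0992] jy [-0.0202  0.0192]
 hole px [334.6 249.8] 49 [ 0.586  -0.0225  0.05  ]
 knob [ 592.4 -278.8] 11.2 0.0921
 lid slope dx/dz [0.2707 0.0653] lean deg 15.15 zmax 0.2844 resid 0.0025 x@z.28 0.1411
scene yaw 105.58 width 0.0975 slopes -0.003 0.003 xmin [-0.1025 -0.1013]
 rails jx [-0.0199  0.036 ] jy [-0.0443  0.0391] axis c [0.5526 0.094 ]
 post jx [-0.1428 -0.102 ] jy [-0.0209  0.0201]
 hole px [300.6 255.9] 31 [ 0.5854 -0.024   0.05  ]
 knob [ 593.5 -282.3] 12.1 0.0921
 lid slope dx/dz [0.2554 0.0671] lean deg 14.33 zmax 0.2835 resid 0.0027 x@z.28 0.1386
hole tri [ 0.5856 -0.0232  0.0496]
```

Call:
{"method": "arm_command", "body": {
  "plan": "0 0 -0.02 8.7;0 0 -0.02 8.7;0 0 -0.02 8.7;0 0 -0.02 8.6;-0.0565 -0.0115 0 0;-0.0565 -0.0115 0 0;-0.0565 -0.0115 0 0;-0.0565 -0.0115 0 0;-0.0565 -0.0115 0 0;-0.0565 -0.0115 0 0;-0.0565 -0.0115 0 0;-0.0516 -0.0257 0.01 0;-0.0516 -0.0257 0.02 0;-0.0516 -0.0257 0.02 0;-0.0516 -0.0257 0.02 0;-0.0516 -0.0257 0.02 0;-0.0516 -0.0257 0.02 0;-0.0516 -0.0257 0.02 0;-0.0516 -0.0257 0.02 0;0 0 0 0",
  "hand": -1,
  "grip_force": 40
}}

```text
clock: 2.6
tcp_pos: [0.4386, -0.245, 0.1739]
orientation: [-1.604, -2.699, 0.006]
contact_force: [-0.4, 0.9, 0.3]
grip_width: 0.0854
gripper_force: 0.0
```

```bash
cat >> h.py <<'E'
def go(P,ydir=None):
    s=r.get_obs(); M=R.from_rotvec(s['orientation']).as_matrix(); y=np.degrees(np.arctan2(M[1,1],M[0,1]))
    p=np.array(s['tcp_pos']); yaw=0
    if ydir is not None:
        yaw=-((ydir-y+90)%180-90); M=M@R.from_euler('z',yaw,degrees=True).as_matrix()
    t=M.T@(np.array(P)-p); print('ydir',y.round(2),'yaw',round(yaw,2),'shift after yaw',t.round(4),'tilt',M[:2,2].round(4),'F',s['contact_force'].round(1))
E
python3 - <<'E'
from h import *
go([.441,-.241,.0155],29.1)
T,d=eyes.grab_frame('top');cv2.imwrite('pics/t1.png',T[...,::-1])
E
```

```text
ydir 28.57 yaw -0.53 shift after yaw [0.0024 0.0047 0.1584] tilt [-0.0033 -0.0025] F [-0.4  0.9  0.3]
```

Call:
{"method": "arm_command", "body": {
  "plan": "0.0024 0.0047 0.04 -0.5;0 0 0.05 0;0 0 0.04 0;0 0 0.015 0;0 0 0.008 0;0 0 0 0"
}}

```text
clock: 3.4
tcp_pos: [0.4446, -0.2355, 0.023]
orientation: [1.58, 2.714, 0.001]
contact_force: [-0.7, -0.1, -0.3]
grip_width: 0.0853
gripper_force: 0.0
```

Call:
{"method": "arm_command", "body": {
  "plan": "0 0 0 0;0 0 0 0;0 0 0 0;0 0 0 0;0 0 0 0;0 0 0 0",
  "hand": 1,
  "grip_force": 35
}}

```text
clock: 4.15
tcp_pos: [0.4442, -0.2358, 0.0228]
orientation: [1.581, 2.714, 0.001]
contact_force: [-2.2, 1.0, 6.4]
grip_width: 0.0294
gripper_force: 34.8
```

Run:
```python
from h import *
go([.5506,.1007,.0],105.8)
go([.441,-.241,.0])
```

```text
ydir 29.56 yaw -76.24 shift after yaw [-0.194   0.2948  0.0229] tilt [0.0007 0.0001] F [-2.2  1.   6.4]
ydir 29.56 yaw 0 shift after yaw [-0.003  -0.0054  0.0228] tilt [0.0007 0.0001] F [-2.2  1.   6.4]
```

Call:
{"method": "arm_command", "body": {
  "plan": "0 0 -0.02 0;0 0 -0.02 -9.5;0 0 -0.02 -9.5;0 0 -0.01 -9.5;0 0 -0.01 -9.5;0 0 0 -9.5;0 0 0 -9.5;0 0 0 -9.6;0 0 0 -9.6;-0.0318 0.049 0 0;-0.0318 0.049 0 0;-0.0318 0.049 0 0;-0.0318 0.049 0 0;-0.0318 0.049 0 0;-0.0318 0.049 0 0;0 0 0 0;0 0 0 0"
}}

```text
clock: 6.28
tcp_pos: [0.5472, 0.0987, 0.102]
orientation: [0.431, -3.111, 0.001]
contact_force: [-0.1, -0.3, -0.3]
grip_width: 0.0293
gripper_force: 35.0
```

Run:
```python
from h import *
go([.5506,.1007,.0],105.8)
out=[]
for n,c in(('top',(265,270)),('scene',(340,205))):
    p,d=eyes.grab_frame(n); P=cloud(n,d); hsv=cv2.cvtColor(p,cv2.COLOR_RGB2HSV)
    m=(hsv[...,1]>110)&(hsv[...,2]>50)&(hsv[...,0]>3)&(hsv[...,0]<22); m&=(abs(P[...,0]-.55)<.06)&(abs(P[...,1]-.1)<.06)&(P[...,2]>.04)
    q=P[m]; print(n,m.sum(),np.percentile(q,[2,50,98],axis=0).round(4).tolist() if len(q) else '')
    if len(q)>5:
        rc=cv2.minAreaRect((q[:,:2]*1000).astype(np.float32)); print(np.round(rc[0],1),np.round(rc[1],1),round(rc[2],1))
    out.append(cv2.resize(p[c[1]-75:c[1]+75,c[0]-100:c[0]+100],(400,300)))
cv2.imwrite('pics/p2.png',np.hstack(out)[...,::-1])
```

```text
ydir 105.79 yaw -0.01 shift after yaw [-0.0039  0.001   0.102 ] tilt [-0.0008 -0.0008] F [-0.1 -0.3 -0.3]
top 0 
scene 279 [[0.5275, 0.0736, 0.0824], [0.5676, 0.0953, 0.1058], [0.5795, 0.1149, 0.1389]]
[555.1  91.5] [61.3 54.6] 53.5
```

View pics/p2.png

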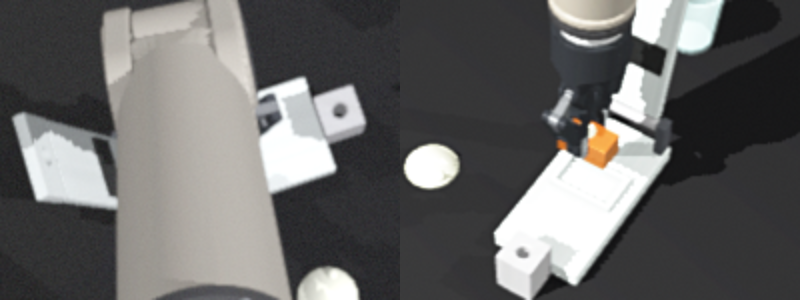

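The picture shows the block held level above the jig; in the scene half it is at (600,145), with the open pocket in front at (595,185). I check the block's end face in jig axes from this view.

Run:
```python
from h import *
p,d=eyes.grab_frame('scene'); P=cloud('scene',d); hsv=cv2.cvtColor(p,cv2.COLOR_RGB2HSV)
a=np.radians(105.8); ex=np.array([np.cos(a),np.sin(a)]); ey=np.array([-ex[1],ex[0]])
q=P[...,:2]-[.5506,.1007]; jx=q@ex; jy=q@ey
m=(hsv[...,1]>110)&(hsv[...,2]>50)&(hsv[...,0]>3)&(hsv[...,0]<22)&(abs(jx)<.05)&(abs(jy)<.05)&(P[...,2]>.07)
m=cv2.erode(m.astype(np.uint8),np.ones((2,2)))>0
top=m&(P[...,2]>.101)&(P[...,2]<.112); side=m&(P[...,2]<.1)&(P[...,2]>.083)
for k,w in(('top',top),('side',side)): print(k,w.sum(),'jx',np.percentile(jx[w],[3,50,97]).round(4),'jy',np.percentile(jy[w],[3,25,50,75,97]).round(4),'z',np.percentile(P[...,2][w],[3,50,97]).round(4))
go([.5506,.1007,.0],105.8)
```

```text
top 137 jx [-0.0298 -0.0064  0.0082] jy [-0.0251 -0.0218 -0.0158 -0.0102  0.0133] z [0.1021 0.108  0.1109]
side 76 jx [-0.02   -0.0174  0.007 ] jy [-0.0254 -0.0247 -0.0231 -0.0146  0.0272] z [0.0843 0.0919 0.0997]
ydir 105.62 yaw -0.18 shift after yaw [-0.0042  0.0024  0.1022] tilt [-0.0005 -0.0008] F [ 0.4 -0.1 -0.5]
```

Call:
{"method": "arm_command", "body": {
  "plan": "-0.002 0.002 0.02 0;0 0 0.02 0;0 0 0.01 0;0 0 0.005 0;0 0 0.003 0;0 0 0 0;0 0 0 0"
}}

```text
clock: 7.3
tcp_pos: [0.5493, 0.1017, 0.0447]
orientation: [-0.431, 3.111, 0.0]
contact_force: [-0.1, 0.1, -1.1]
grip_width: 0.029
gripper_force: 35.0
```

Run:
```python
from h import *
go([.5506,.1007,.0],105.8)
```

```text
ydir 105.77 yaw -0.03 shift after yaw [-0.0009 -0.0013  0.0447] tilt [0.0007 0.0002] F [-0.1  0.1 -1.1]
```

Call:
{"method": "arm_command", "body": {
  "plan": "0 0 0.0015 0;0 0 0 0;0 0 0 0"
}}

```text
clock: 7.68
tcp_pos: [0.5491, 0.1018, 0.0429]
orientation: [-0.431, 3.112, 0.0]
contact_force: [0.0, 0.0, 0.6]
grip_width: 0.0295
gripper_force: 35.0
```

Call:
{"method": "arm_command", "body": {
  "plan": "0 0 0 0;0 0 0 0;0 0 0 0;0 0 -0.01 0;0 0 -0.02 0;0 0 -0.03 0;0 0 -0.03 0;0 0 -0.04 0;0 0 -0.04 0;0 0 -0.04 0;0 0 -0.06 0;0 0 -0.05 0;0 0 0 0",
  "hand": -0.3
}}

```text
clock: 9.3
tcp_pos: [0.5509, 0.1017, 0.3681]
orientation: [-0.429, 3.103, 0.003]
contact_force: [0.1, -0.1, -1.2]
grip_width: 0.0553
gripper_force: 0.0
```

Run:
```python
from h import *
go([.5506,.1007,.0],105.8)
p,d=eyes.grab_frame('scene'); P=cloud('scene',d); hsv=cv2.cvtColor(p,cv2.COLOR_RGB2HSV)
a=np.radians(105.8); ex=np.array([np.cos(a),np.sin(a)]); ey=np.array([-ex[1],ex[0]])
q=P[...,:2]-[.5506,.1007]; jx=q@ex; jy=q@ey
w=(abs(jx)<.03)&(abs(jy)<.045)&(P[...,2]>.04)&(P[...,2]<.06)
print(w.sum(),'jx',np.percentile(jx[w],[2,98]).round(4),'jy',np.percentile(jy[w],[2,98]).round(4),'z',np.percentile(P[...,2][w],[5,50,95]).round(4))
# level check: plane
A=np.c_[jx[w],jy[w],np.ones(w.sum())]; print(np.linalg.lstsq(A,P[...,2][w],rcond=None)[0].round(3))
# targets: behind lid
for jxx,z in((.165,.3),(.165,.249)):
    X=np.array([.5283,.1796])+ex*(jxx-.09); go([X[0],X[1],z],15.8)
cv2.imwrite('pics/s3.png',cv2.resize(p[100:320,230:480],(750,600))[...,::-1])
```

```text
ydir 105.74 yaw -0.06 shift after yaw [ 0.0039 -0.0011  0.368 ] tilt [0.0086 0.0032] F [ 0.1 -0.1 -1.2]
371 jx [-0.0164  0.0141] jy [-0.0283  0.0263] z [0.0422 0.0489 0.052 ]
[0.096 0.031 0.049]
ydir 105.76 yaw 89.96 shift after yaw [0.1558 0.0004 0.0653] tilt [0.0041 0.0017] F [ 0.1 -0.5 -0.7]
ydir 105.76 yaw 89.96 shift after yaw [0.1558 0.0002 0.1163] tilt [0.0041 0.0017] F [ 0.1 -0.5 -0.7]
```

View pics/s3.png

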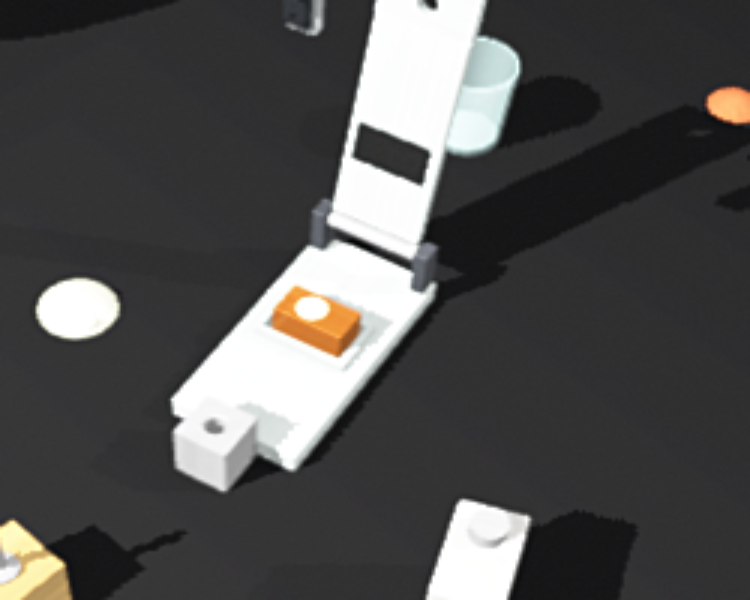

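The picture shows the block sitting flat in the pocket at (315,320), with its top at about 49 mm. Next I go behind the lid with the gripper shut.

Call:
{"method": "arm_command", "body": {
  "plan": "0 0 0 10;0 0 0 10;0 0 0 10;0 0 0 10;0 0 0 10;0 0 0 10;0 0 0 10;0 0 0 10;0 0 0 10;0.056 0 0 0;0.055 0 0 0;0.055 0 0 0;0 0 0 0;0 0 0.04 0;0 0 0.04 0;0 0 0.039 0;0 0 0 0;0 0 0 0",
  "hand": 1
}}

```text
clock: 11.6
tcp_pos: [0.5046, 0.261, 0.2448]
orientation: [1.897, 2.504, 0.001]
contact_force: [-0.1, 0.4, 0.4]
grip_width: 0.0002
gripper_force: 0.0
```

Run:
```python
from h import *
a=np.radians(105.8); ex=np.array([np.cos(a),np.sin(a)])
X=np.array([.5283,.1796])+ex*(.106-.09); go([X[0],X[1],.249],15.8)
```

```text
ydir 15.71 yaw -0.09 shift after yaw [-0.0687  0.0007 -0.0042] tilt [0.0008 0.0002] F [-0.1  0.4  0.4]
```

Call:
{"method": "arm_command", "body": {
  "plan": "-0.014 0 -0.004 0;-0.014 0 0 0;-0.014 0 0 0;-0.014 0 0 0;-0.013 0 0 0;-0.0155 0 0.0005 0;-0.0155 0 0.0013 0;-0.0152 0 0.003 0;-0.015 0 0.0042 0;-0.0145 0 0.0056 0;-0.014 0 0.0067 0;-0.0133 0 0.008 0;-0.0126 0 0.0091 0;-0.0118 0 0.0102 0;-0.0108 0 0.0112 0;-0.0097 0 0.012 0;-0.0088 0 0.0129 0;0 0 0 0"
}}

```text
clock: 13.85
tcp_pos: [0.5644, 0.0431, 0.1617]
orientation: [-1.896, -2.503, 0.004]
contact_force: [-0.9, 0.9, -0.0]
grip_width: -0.0002
gripper_force: 0.0
```

Run:
```python
from h import *
a=np.radians(105.8); ex=np.array([np.cos(a),np.sin(a)]); ey=np.array([-ex[1],ex[0]])
for t in(30,20,10,4,2):
    t=np.radians(t);x=-.178*np.cos(t)+.005*np.sin(t)+.011; z=.057+.178*np.sin(t)+.005*np.cos(t)+.014
    X=np.array([.5283,.1796])+ex*x; go([X[0],X[1],z],15.8)
p,d=eyes.grab_frame('scene'); cv2.imwrite('pics/s4.png',cv2.resize(p[100:320,230:480],(500,400))[...,::-1])
P=cloud('scene',d); q=P[...,:2]-[.5283,.1796]; jx=q@ex; jy=q@ey
w=(jx<-.02)&(jx>-.14)&(abs(jy)<.033)&(P[...,2]>.058)&(P[...,2]<.16); f=np.polyfit(jx[w],P[...,2][w],1); print(w.sum(),f,'deg',np.degrees(np.arctan(-f[0])))
```

```text
ydir 15.69 yaw -0.11 shift after yaw [ 0.0005  0.0024 -0.0027] tilt [-0.0026 -0.001 ] F [-0.9  0.9 -0. ]
ydir 15.69 yaw -0.11 shift after yaw [-0.0134  0.0025  0.0251] tilt [-0.0026 -0.001 ] F [-0.9  0.9 -0. ]
ydir 15.69 yaw -0.11 shift after yaw [-0.0223  0.0026  0.0548] tilt [-0.0026 -0.001 ] F [-0.9  0.9 -0. ]
ydir 15.69 yaw -0.11 shift after yaw [-0.0251  0.0026  0.0733] tilt [-0.0026 -0.001 ] F [-0.9  0.9 -0. ]
ydir 15.69 yaw -0.11 shift after yaw [-0.0255  0.0026  0.0795] tilt [-0.0026 -0.001 ] F [-0.9  0.9 -0. ]
530 [-0.5414933   0.06357322] deg 28.435248118655966
```

View pics/s4.png

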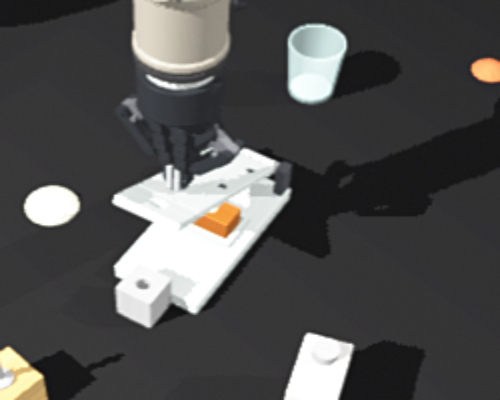

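Lid is at about 28° with the shut fingertips on its outer face (scene crop (172,180)). I continue pressing it down.

Call:
{"method": "arm_command", "body": {
  "plan": "-0.0068 0.001 0.0125 0;-0.0066 0.001 0.0126 0;-0.0048 0 0.0148 0;-0.0042 0 0.0149 0;-0.0016 0 0.0095 0;-0.001 0 0.009 0;0 0 0.002 0;0 0 0.002 0;0 0 0.002 0;0 0 0 0;0 0 0 0"
}}

```text
clock: 15.28
tcp_pos: [0.5744, 0.0203, 0.0842]
orientation: [1.896, 2.504, 0.001]
contact_force: [0.2, -2.3, 5.8]
grip_width: 0.0002
gripper_force: 2.5
```

Call:
{"method": "arm_command", "body": {
  "plan": "0 0 -0.01 0;0 0 -0.03 0;0 0 -0.04 0;0 0 -0.03 0;0 0 0 0"
}}

```text
clock: 15.9
tcp_pos: [0.5752, 0.0215, 0.1964]
orientation: [1.893, 2.504, 0.006]
contact_force: [-0.1, 0.8, -1.2]
grip_width: 0.0
gripper_force: 0.0
```

Run:
```python
from h import *
P=cloud('top',np.load('top0.npz')['d']); 
w=(abs(P[...,0]-.59)<.06)&(abs(P[...,1]+.24)<.09)&(P[...,2]>.046)&(P[...,2]<.0535)
w=cv2.morphologyEx(w.astype(np.uint8),cv2.MORPH_OPEN,np.ones((3,3)))>0
rc=cv2.minAreaRect((P[w][:,:2]*1000).astype(np.float32)); print('rack',rc)
for c in((507,228),(500,275),(476,201)): print(c,P[c[1]-4:c[1]+5,c[0]-4:c[0]+5].reshape(-1,3)[:,:].max(0).round(3),np.nanmedian(P[c[1]-2:c[1]+3,c[0]-2:c[0]+3].reshape(-1,3),0).round(3))
go([.593,-.2805,.2],8)
```

```text
rack ((590.4244384765625, -238.93353271484375), (50.50916290283203, 140.33071899414062), 3.4728124141693115)
(507, 228) [ 0.616 -0.351  0.091] [ 0.606 -0.357  0.086]
(500, 275) [nan nan nan] [ 0.515 -0.334  0.086]
(476, 201) [ 0.674 -0.297  0.091] [ 0.663 -0.302  0.084]
ydir 15.81 yaw 7.81 shift after yaw [-0.3015 -0.0244 -0.0041] tilt [0.0043 0.0018] F [-0.1  0.8 -1.2]
```

Call:
{"method": "arm_command", "body": {
  "plan": "0 0 0 6.1;0 0 0 6.2;-0.05 0 0 0;-0.05 0 0 0;-0.05 0 0 0;-0.05 0 0 0;-0.05 0 0 0;-0.052 -0.0006 0 0;0 0 0 0;0 0 0 0;0 0 0 0",
  "hand": -0.05
}}

```text
clock: 17.27
tcp_pos: [0.5919, -0.2785, 0.1931]
orientation: [-2.149, -2.289, -0.001]
contact_force: [0.0, 0.7, 0.2]
grip_width: 0.0452
gripper_force: 0.0
```

Run:
```python
from h import *
go([.593,-.280,.0725],3.5)
out=[]
a=np.radians(105.8); ex=np.array([np.cos(a),np.sin(a)]); ey=np.array([-ex[1],ex[0]])
for n,c in(('top',(270,265)),('scene',(330,230))):
    p,d=eyes.grab_frame(n); P=cloud(n,d); q=P[...,:2]-[.5283,.1796]; jx=q@ex; jy=q@ey
    w=(jx<-.02)&(jx>-.226)&(abs(jy)<.032)&(P[...,2]>.056)&(P[...,2]<.1); f=np.polyfit(jx[w],P[...,2][w],1); print(n,w.sum(),'lid angle rad',(-f[0]).round(4),'z@hole',np.polyval(f,-.21).round(4))
    g=cv2.cvtColor(p,cv2.COLOR_RGB2GRAY)
    uv0=proj(n,[[*(np.array([.5283,.1796])-ex*.21),.077]])[0].astype(int); k=g[uv0[1]-10:uv0[1]+11,uv0[0]-10:uv0[0]+11]; lev=np.median(k); b=(k<lev-50).astype(np.uint8)
    nn,l,st,ce=cv2.connectedComponentsWithStats(b); i=[j for j in range(1,nn) if 8<st[j,4]<90]
    for j in i: print('  hole?',st[j,4],(ce[j]+uv0-10).round(1),onz(n,ce[j]+uv0-10,.077)[0].round(4))
    out.append(cv2.resize(p[c[1]-75:c[1]+75,c[0]-100:c[0]+100],(400,300)))
cv2.imwrite('pics/p5.png',np.hstack(out)[...,::-1])
```

```text
ydir 3.62 yaw 0.12 shift after yaw [-0.0017  0.0011  0.1206] tilt [-0.0009  0.0016] F [0.  0.7 0.2]
top 3436 lid angle rad 0.072 z@hole 0.0781
  hole? 13 [343.4 239.2] [ 0.6005 -0.0395  0.077 ]
  hole? 51 [334.5 247.3] [ 0.5853 -0.0217  0.077 ]
scene 2386 lid angle rad 0.069 z@hole 0.0779
  hole? 22 [300.6 248.6] [ 0.5864 -0.0244  0.077 ]
```

View pics/p5.png

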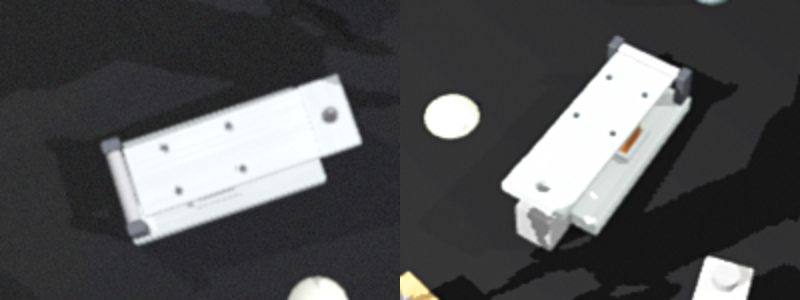

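The picture shows the lid down, ajar at 0.07 rad, with its hole at (330,114) in the left (top) half, straight above the post. Now I grasp the pin.

Call:
{"method": "arm_command", "body": {
  "plan": "-0.0015 0.001 0.05 0;0 0 0.04 0;0 0 0.02 0;0 0 0.0105 0;0 0 0 0;0 0 0 0"
}}

```text
clock: 18.12
tcp_pos: [0.5936, -0.2827, 0.0747]
orientation: [2.152, 2.286, 0.001]
contact_force: [0.7, -0.7, 0.6]
grip_width: 0.045
gripper_force: 0.0
```

Call:
{"method": "arm_command", "body": {
  "plan": "0 0 0 0;0 0 0 0;0 0 0 0;0 0 0 0;0 0 0 0",
  "hand": 1,
  "grip_force": 70
}}

```text
clock: 18.75
tcp_pos: [0.5934, -0.2826, 0.0745]
orientation: [2.152, 2.286, 0.001]
contact_force: [-0.8, 0.4, 6.8]
grip_width: 0.0204
gripper_force: 68.2
```

Call:
{"method": "arm_command", "body": {
  "plan": "0 0 -0.005 0;0 0 -0.01 0;0 0 -0.02 0;0 0 -0.025 0;0 0 -0.025 0;0 0 -0.015 0;0 0 0 0;0 0 0 0"
}}

```text
clock: 19.75
tcp_pos: [0.5922, -0.2818, 0.1725]
orientation: [-2.152, -2.287, 0.001]
contact_force: [0.1, 0.4, -1.5]
grip_width: 0.0202
gripper_force: 69.0
```

Run:
```python
from h import *
go([.5858,-.023,.175],3.5)
```

```text
ydir 3.48 yaw -0.02 shift after yaw [ 0.2587  0.0094 -0.0023] tilt [-0.0013  0.0007] F [ 0.1  0.4 -1.5]
```

Call:
{"method": "arm_command", "body": {
  "plan": "0.05 0.0018 0 0;0.05 0.0018 0 0;0.05 0.0018 0 0;0.05 0.002 0 0;0.04 0.001 0 0;0.0185 0.001 0 0;0 0 0 0;0 0 0 0;0 0 0 0"
}}

```text
clock: 20.88
tcp_pos: [0.5864, -0.0259, 0.1733]
orientation: [2.156, 2.284, -0.001]
contact_force: [0.2, 0.5, -0.6]
grip_width: 0.0199
gripper_force: 68.5
```

Run:
```python
from h import *
s=r.get_obs();print(s['tcp_pos'],s['grip_width'])
go([.5858,-.023,.175],3.5)
p,d=eyes.grab_frame('scene');q,_=eyes.grab_frame('top')
np.savez('s6.npz',p=p,d=d)
t=s['tcp_pos']; uv=proj('scene',[[.5858,-.023,.077],[t[0],t[1],.103],[t[0],t[1],.148],[t[0],t[1],.154]]); print(uv.round(1))
c=uv[0].astype(int); print(c)
A=cv2.resize(p[c[1]-65:c[1]+25,c[0]-45:c[0]+45],(540,540),interpolation=cv2.INTER_NEAREST)
c2=proj('top',[[.5858,-.023,.1]])[0].astype(int); B=cv2.resize(q[c2[1]-45:c2[1]+45,c2[0]-22:c2[0]+22],(260,540))
cv2.imwrite('pics/p6.png',np.hstack([A,B])[...,::-1])
```

```text
[ 0.58642925 -0.02586372  0.17334745] 0.019944354109607244
ydir 3.29 yaw -0.21 shift after yaw [ 0.0029 -0.0005 -0.0017] tilt [ 0.0001 -0.0008] F [ 0.2  0.5 -0.6]
[[300.9 248. ]
 [299.8 241.3]
 [299.3 227.3]
 [299.3 225.3]]
[300 248]
```

View pics/p6.png

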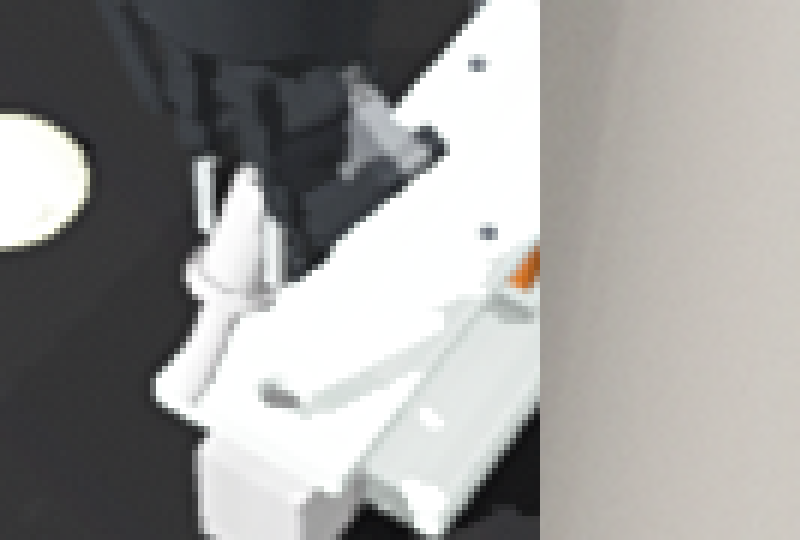

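The pin in the scene half is clearly tilted in the grip: knob (245,190), collar (233,285), shank running down-left to about (195,390); the lid hole is at (280,390). The right (top) half is blocked by the arm. I measure the tilt before mending it.

Run:
```python
from h import *
Z=np.load('s6.npz');p,d=Z['p'],Z['d'];P=cloud('scene',d);t=r.get_obs()['tcp_pos']
print('tcp px',proj('scene',[t,[t[0],t[1],t[2]+.005]]).round(1), t)
g=cv2.cvtColor(p,cv2.COLOR_RGB2GRAY)
for v in range(208,250,2):
    row=[(u,g[v,u],*(P[v,u]*1000).round(0)) for u in range(280,304)]
    # pin candidates: bright and z>.085 near tcp
    c=[x for x in row if x[1]>120 and x[4]>84 and abs(x[2]-586)<45]
    if c: c=np.array(c); print(v,'u',c[0,0],c[-1,0],'P first',c[0,2:],'mid',c[len(c)//2,2:],'last',c[-1,2:])
```

```text
tcp px [[299.4 218.7]
 [299.3 217. ]] [ 0.58645707 -0.02508887  0.17333796]
210 u 287.0 296.0 P first [571. -40. 196.] mid [573. -37. 196.] last [602. -44. 229.]
212 u 287.0 297.0 P first [565. -36. 182.] mid [580. -32. 192.] last [582. -26. 189.]
214 u 288.0 298.0 P first [572. -40. 186.] mid [581. -33. 188.] last [599. -38. 211.]
216 u 288.0 298.0 P first [571. -39. 178.] mid [584. -35. 187.] last [601. -40. 207.]
218 u 288.0 299.0 P first [570. -39. 171.] mid [586. -37. 186.] last [602. -39. 202.]
220 u 288.0 301.0 P first [572. -40. 169.] mid [590. -38. 184.] last [608. -39. 202.]
222 u 290.0 301.0 P first [577. -40. 167.] mid [593. -39. 182.] last [601. -34. 186.]
224 u 288.0 301.0 P first [571. -40. 156.] mid [591. -40. 175.] last [603. -35. 183.]
226 u 286.0 301.0 P first [576. -48. 161.] mid [590. -41. 169.] last [602. -34. 175.]
228 u 286.0 301.0 P first [579. -51. 161.] mid [591. -42. 165.] last [603. -36. 172.]
230 u 286.0 302.0 P first [582. -54. 160.] mid [594. -44. 163.] last [604. -34. 165.]
232 u 288.0 300.0 P first [590. -56. 164.] mid [597. -47. 163.] last [600. -35. 155.]
234 u 288.0 299.0 P first [582. -50. 144.] mid [599. -49. 160.] last [600. -38. 151.]
236 u 288.0 294.0 P first [586. -53. 145.] mid [591. -50. 146.] last [593. -45. 145.]
238 u 287.0 293.0 P first [585. -55. 140.] mid [590. -52. 142.] last [592. -46. 139.]
240 u 286.0 292.0 P first [582. -55. 130.] mid [589. -54. 136.] last [592. -49. 135.]
242 u 285.0 291.0 P first [585. -60. 131.] mid [590. -57. 134.] last [594. -53. 135.]
244 u 285.0 290.0 P first [586. -61. 128.] mid [590. -57. 127.] last [592. -54. 127.]
246 u 284.0 290.0 P first [584. -62. 120.] mid [591. -60. 124.] last [592. -54. 121.]
248 u 284.0 288.0 P first [585. -64. 115.] mid [591. -63. 121.] last [592. -59. 119.]
```

Call:
{"method": "arm_command", "body": {
  "plan": "0.006 0 0 0;0.008 0 0 0;0.009 0 0 0;0.008 -0.001 0.004 0;0.007 0 0.006 0;0 0 0.005 0;0 0 0 0;0 0 0 0"
}}

```text
clock: 21.98
tcp_pos: [0.5833, 0.0137, 0.1583]
orientation: [2.154, 2.287, -0.0]
contact_force: [1.8, 0.2, -1.1]
grip_width: 0.0203
gripper_force: 68.5
```

```bash
cat > pin.py <<'E'
from h import *
def pin(lo,hi,n='scene'):
    p,d=eyes.grab_frame(n); P=cloud(n,d); t=np.array(r.get_obs()['tcp_pos']); g=cv2.cvtColor(p,cv2.COLOR_RGB2GRAY)
    w=(P[...,2]>lo)&(P[...,2]<hi)&(abs(P[...,0]-t[0]-.003)<.012)&(P[...,1]<t[1]+.02)&(P[...,1]>t[1]-.07)&(g>110)
    q=P[w]; f=np.polyfit(q[:,2],q[:,1],1); s=q[:,1]-np.polyval(f,q[:,2]); q=q[abs(s)<.006]; f=np.polyfit(q[:,2],q[:,1],1)
    a=np.array([0,f[0],1]); a/=np.linalg.norm(a); c=cal(n)[3]-q.mean(0); c/=np.linalg.norm(c); c-=a*(c@a); c/=np.linalg.norm(c)
    m=q.mean(0)-c*.0055   # mean visible surface -> axis
    gp=t+[0,0,.005]; 
    print(len(q),'tilt deg',np.degrees(np.arctan(f[0])).round(1),'axis pt',m.round(4),'tcp',t.round(4),'axis y at grip',(m[1]+(gp[2]-m[2])*f[0]).round(4))
    return p,m,f[0]
E
python3 - <<'E'
from pin import *
t=r.get_obs()['tcp_pos']
p,m,f=pin(t[2]-.06,t[2]-.033)
gz=t[2]+.005; c=np.cos(np.arctan(f)); fz=gz-.076*c; print('foot est',m+np.array([0,f,1])*(fz-m[2]))
fo=m+np.array([0,f,1])*(fz-m[2]); print('px foot',proj('scene',fo),'hole',proj('scene',[.5858,-.023,.0775]))
go([.5858,-.023,.175],3.5)
A=cv2.resize(p[170:270,250:350],(600,600),interpolation=cv2.INTER_NEAREST); cv2.imwrite('pics/p7.png',A[...,::-1])
E
```

```text
61 tilt deg 25.2 axis pt [ 0.5835 -0.014   0.1125] tcp [0.5833 0.0137 0.1584] axis y at grip 0.01
foot est [ 0.58352112 -0.0224124   0.09456708]
px foot [[300.23727147 241.94481184]] hole [[300.92609242 247.86340774]]
ydir 3.43 yaw -0.07 shift after yaw [-0.0368  0.0002 -0.0166] tilt [ 0.0003 -0.0002] F [ 0.8 -0.1 -0.8]
```

View pics/p7.png

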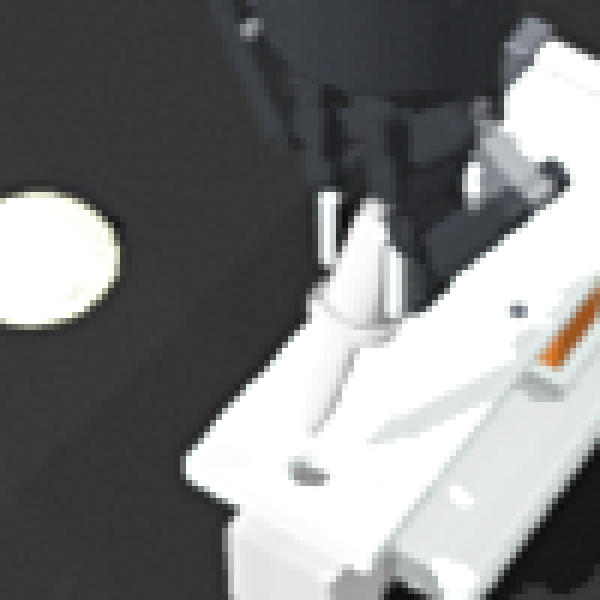

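The foot is at about (313,432) and the lid hole at (310,470). That puts the foot straight above the hole with the pin leaning about 25°, so I lower the taper into the hole and then right the pin against it.

Call:
{"method": "arm_command", "body": {
  "plan": "-0.001 0 0.006 0;0 0 0.006 0;0 0 0.005 0;0 0 0.003 0;0 0 0.003 0;0 0 0.002 0;0 0 0 0;0 0 0 0"
}}

```text
clock: 23.02
tcp_pos: [0.5834, 0.0132, 0.1334]
orientation: [2.153, 2.288, 0.0]
contact_force: [-0.2, 0.5, -1.2]
grip_width: 0.0201
gripper_force: 68.5
```

Call:
{"method": "arm_command", "body": {
  "plan": "0 0 0 0;0 0 0 0;-0.004 0 -0.001 0;-0.005 0 -0.001 0;-0.005 0 -0.0005 0;-0.005 0 -0.0005 0;-0.005 0 0 0;0 0 0 0",
  "grip_force": 30
}}

```text
clock: 24.02
tcp_pos: [0.5843, -0.0071, 0.1364]
orientation: [-2.148, -2.286, -0.004]
contact_force: [-2.0, 9.3, 2.0]
grip_width: 0.0203
gripper_force: 69.2
```

Run:
```python
from pin import *
t=r.get_obs()['tcp_pos']
p,m,f=pin(t[2]-.045,t[2]-.030)
go([.5858,-.023,.135],3.5)
```

```text
38 tilt deg 18.5 axis pt [ 0.5836 -0.0204  0.0968] tcp [ 0.5844 -0.007   0.1364] axis y at grip -0.0055
ydir 3.59 yaw 0.09 shift after yaw [-0.016   0.0005  0.0013] tilt [-0.0013  0.005 ] F [-1.2  9.1  1.9]
```

Call:
{"method": "arm_command", "body": {
  "plan": "-0.004 0 -0.001 0;-0.004 0 -0.0005 0;-0.004 0 -0.0005 0;-0.004 0 0 0;-0.003 0 0 0;-0.002 0 0 0;0 0 0 0;0 0 0 0",
  "hand": 1,
  "grip_force": 40
}}

```text
clock: 25.08
tcp_pos: [0.5858, -0.028, 0.1384]
orientation: [-2.148, -2.287, -0.004]
contact_force: [-1.8, 8.9, 2.6]
grip_width: 0.02
gripper_force: 70.8
```

Run:
```python
from pin import *
t=r.get_obs()['tcp_pos']
p,m,f=pin(t[2]-.048,t[2]-.030)
go([.5858,-.023,.135],3.5)
cv2.imwrite('pics/p8.png',cv2.resize(p[170:270,250:350],(600,600),interpolation=cv2.INTER_NEAREST)[...,::-1])
```

```text
21 tilt deg -10.8 axis pt [ 0.583  -0.0287  0.0973] tcp [ 0.5857 -0.028   0.1384] axis y at grip -0.0375
ydir 3.59 yaw 0.09 shift after yaw [0.005  0.0004 0.0034] tilt [-0.0013  0.0048] F [-1.6  8.7  2.3]
```

```bash
cat >> pin.py <<'E'
def prof(zlo=.08,n='scene'):
    p,d=eyes.grab_frame(n); P=cloud(n,d); t=np.array(r.get_obs()['tcp_pos']); g=cv2.cvtColor(p,cv2.COLOR_RGB2GRAY)
    uv=proj(n,[t])[0].astype(int); rows=[]
    for v in range(uv[1]-10,uv[1]+36,2):
        u=np.arange(uv[0]-16,uv[0]+14); Q=P[v,u]; k=(g[v,u]>110)&(Q[:,2]>zlo)&(abs(Q[:,0]-t[0])<.03)&(abs(Q[:,1]-t[1])<.06)
        if k.sum()>1: rows.append((v,u[k][0],u[k][-1],*(np.median(Q[k],0)*1000).round(1)))
    print('tcp px',proj(n,[t])[0].round(1)); print(np.array(rows)); return p
E
python3 - <<'E'
from pin import *
prof()
t=r.get_obs()['tcp_pos']
# expected pixels of upright pin under tcp (grip pt at pin z 72..76)
for z in(.148,.135,.125,.115,.108,.1,.09,.08): print(z,proj('scene',[[t[0],t[1]-.002,z]])[0].round(1))
E
```

```text
tcp px [298.3 230.7]
[[222.  287.  295.  573.5 -40.6 162.9]
 [224.  287.  297.  578.5 -37.1 157.3]
 [226.  287.  297.  580.6 -37.9 155.1]
 [228.  287.  297.  582.  -39.  151.3]
 [230.  287.  297.  581.7 -38.4 145.5]
 [232.  288.  300.  587.6 -38.8 143.8]
 [234.  292.  300.  587.9 -37.  137.1]
 [236.  291.  301.  587.2 -37.8 131.9]
 [238.  291.  307.  591.5 -38.8 130.1]
 [240.  292.  305.  596.5 -39.7 121.3]
 [242.  294.  303.  595.  -36.7 118.9]
 [244.  296.  301.  589.5 -31.7 101.6]
 [246.  296.  301.  587.9 -30.7  92.6]
 [248.  296.  301.  589.1 -32.2  87. ]
 [250.  298.  299.  588.8 -31.7  81.8]]
0.148 [297.4 228.2]
0.135 [297.5 232.4]
0.125 [297.6 235.5]
0.115 [297.8 238.6]
0.108 [297.8 240.8]
0.1 [297.9 243.2]
0.09 [298.  246.2]
0.08 [298.1 249.1]
```

Call:
{"method": "arm_command", "body": {
  "plan": "0.003 0 0 0;0.003 0 0 0;0.002 0 0 0;0 0 0 0;0 0 0 0;0 0 0 0",
  "hand": 1,
  "grip_force": 80
}}

```text
clock: 25.92
tcp_pos: [0.5855, -0.024, 0.1382]
orientation: [2.154, 2.287, -0.0]
contact_force: [0.7, 0.0, 1.3]
grip_width: 0.02
gripper_force: 78.1
```

Run:
```python
from pin import *
prof()
go([.5858,-.023,.135],3.5)
```

```text
tcp px [299.9 229.5]
[[221.  288.  296.  572.9 -37.  161.6]
 [223.  289.  299.  579.2 -36.2 157.2]
 [225.  289.  299.  581.9 -33.7 154.7]
 [227.  289.  299.  582.3 -34.1 149.7]
 [229.  289.  300.  584.9 -36.3 144.9]
 [231.  289.  302.  587.  -35.  142.6]
 [233.  292.  302.  589.  -34.  139.9]
 [235.  292.  302.  587.  -33.5 130.3]
 [237.  293.  302.  588.3 -35.2 125.2]
 [239.  293.  303.  590.7 -35.4 122.9]
 [241.  286.  309.  592.4 -32.5 116.7]
 [243.  284.  302.  584.1 -28.4  98. ]
 [245.  285.  302.  586.1 -29.1  92.1]
 [247.  285.  310.  585.7 -30.2  86.1]
 [249.  286.  311.  587.1 -30.2  81.1]
 [251.  290.  308.  588.4 -37.7  80.7]
 [253.  294.  307.  598.8 -31.3  81.4]
 [255.  297.  309.  601.  -34.6  80.6]
 [257.  301.  309.  608.7 -32.3  80.3]
 [259.  306.  307.  615.  -34.   82.2]]
ydir 3.45 yaw -0.05 shift after yaw [0.001  0.0004 0.0032] tilt [-0.     -0.0002] F [0.9 1.  0.7]
```

Call:
{"method": "arm_command", "body": {
  "plan": "0.001 0 0.004 0;0 0 0.005 0;0 0 0.005 0;0 0 0.004 0;0 0 0.003 0;0 0 0.003 0;0 0 0 0;0 0 0 0"
}}

```text
clock: 26.98
tcp_pos: [0.5855, -0.0227, 0.1144]
orientation: [2.153, 2.288, 0.0]
contact_force: [-0.2, -0.1, -0.7]
grip_width: 0.0201
gripper_force: 78.1
```

Call:
{"method": "arm_command", "body": {
  "plan": "0 0 0.003 0;0 0 0.003 0;0 0 0.003 0;0 0 0.002 0;0 0 0 0;0 0 0 0"
}}

```text
clock: 27.72
tcp_pos: [0.5854, -0.0226, 0.1033]
orientation: [-2.153, -2.288, 0.0]
contact_force: [0.1, 0.7, -0.2]
grip_width: 0.0199
gripper_force: 78.1
```

Call:
{"method": "arm_command", "body": {
  "plan": "0 0 0.003 0;0 0 0.003 0;0 0 0.003 0;0 0 0.003 0;0 0 0.002 0;0 0 0 0;0 0 0 0"
}}

```text
clock: 28.6
tcp_pos: [0.5861, -0.0232, 0.0896]
orientation: [2.153, 2.286, 0.001]
contact_force: [2.3, -2.5, 4.0]
grip_width: 0.0203
gripper_force: 78.5
```

```bash
cat >> pin.py <<'E'
def lid():
    a=np.radians(105.8); ex=np.array([np.cos(a),np.sin(a)]); ey=np.array([-ex[1],ex[0]])
    p,d=eyes.grab_frame('scene'); P=cloud('scene',d); q=P[...,:2]-[.5283,.1796]; jx=q@ex; jy=q@ey
    w=(jx<-.02)&(jx>-.15)&(jy<.0)&(jy>-.033)&(P[...,2]>.05)&(P[...,2]<.085); f=np.polyfit(jx[w],P[...,2][w],1)
    s=P[...,2][w]-np.polyval(f,jx[w]); k=abs(s)<.005; f=np.polyfit(jx[w][k],P[...,2][w][k],1); print(w.sum(),'lid rad',(-f[0]).round(4),'z@hole',np.polyval(f,-.21).round(4)); return p
E
python3 - <<'E'
from pin import *
lid(); print(r.get_obs()['tcp_pos'],r.get_obs()['contact_force'])
E
```

```text
758 lid rad 0.0138 z@hole 0.066
[ 0.58614113 -0.02314122  0.08959119] [ 2.52455931 -3.01123264  4.63547515]
```

Call:
{"method": "arm_command", "body": {
  "plan": "0 0 0.002 0;0 0 0.002 0;0 0 0.002 0;0 0 0.001 0;0 0 0 0;0 0 0 0;0 0 0 0"
}}

```text
clock: 29.52
tcp_pos: [0.5875, -0.023, 0.0852]
orientation: [2.152, 2.285, 0.006]
contact_force: [-2.2, -0.9, 25.5]
grip_width: 0.0204
gripper_force: 81.2
```

Run:
```python
from pin import *
lid(); print(r.get_obs()['tcp_pos'],r.get_obs()['contact_force'])
```

```text
777 lid rad -0.0058 z@hole 0.0621
[ 0.58748804 -0.02305809  0.08521559] [-2.26155872 -1.10572031 25.46248005]
```

Call:
{"method": "arm_command", "body": {
  "plan": "0 0 -0.001 0;0 0 0 0;0 0 0 0;0 0 0 0"
}}

```text
clock: 30.08
tcp_pos: [0.5872, -0.023, 0.0857]
orientation: [2.152, 2.285, 0.005]
contact_force: [-1.7, -1.3, 20.5]
grip_width: 0.0199
gripper_force: 80.8
```

Run:
```python
from pin import *
p=lid(); s=r.get_obs(); print(s['tcp_pos'],s['contact_force'],s['gripper_force'])
cv2.imwrite('pics/p9.png',cv2.resize(p[140:380,130:450],(800,600))[...,::-1])
```

```text
783 lid rad -0.0039 z@hole 0.0623
[ 0.58727028 -0.02299632  0.0856667 ] [-1.74808036 -1.88068974 20.82457647] 80.80284476280212
```

View pics/p9.png

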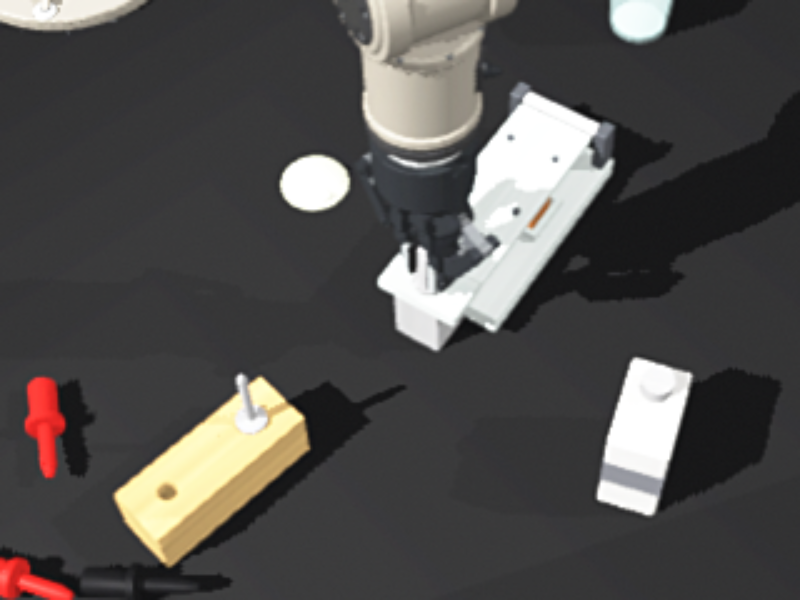

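The last picture shows the lid shut, with the pin held in the hole at (425,275), the block under the lid at (540,212), and the probe, tin, shell and beaker in place. The unlisted red and black look-alike pins now lie on the bench. I check when they fell and whether they are at rest before handing in.

Run:
```python
from h import *
def blobs(p,tag):
    h=cv2.cvtColor(p,cv2.COLOR_RGB2HSV); m=((h[...,1]>150)&((h[...,0]<4)|(h[...,0]>174))&(h[...,2]>60)).astype(np.uint8)
    n,l,s,c=cv2.connectedComponentsWithStats(m); print(tag,[(s[i].tolist(),c[i].round(1).tolist()) for i in range(1,n) if 40<s[i,4]<1500])
L=lambda f:cv2.imread(f)[...,::-1]
blobs(L('pics/top0.png'),'top t0'); blobs(L('pics/t1.png'),'top t2.6')
blobs(L('pics/scene0.png'),'scene t0'); blobs(np.load('s6.npz')['p'],'scene t21')
for k in(0,1): blobs(eyes.grab_frame('scene')[0],'scene now')
blobs(eyes.grab_frame('top')[0],'top now'); s=r.get_obs(); print(s['clock'],s['contact_force'])
```

```text
top t0 [([496, 218, 20, 19, 274], [505.4, 227.6]), ([490, 266, 21, 18, 269], [499.9, 274.6])]
top t2.6 [([496, 230, 23, 15, 189], [507.6, 236.1])]
scene t0 [([135, 314, 20, 28, 368], [145.2, 326.7]), ([153, 358, 21, 27, 378], [163.0, 370.5])]
scene t21 [([140, 291, 17, 40, 422], [147.5, 308.1]), ([114, 360, 46, 21, 488], [134.2, 370.4])]
scene now [([140, 291, 17, 40, 422], [147.5, 308.1]), ([114, 360, 46, 21, 487], [134.2, 370.4])]
scene now [([140, 291, 17, 40, 422], [147.5, 308.1]), ([114, 360, 46, 21, 488], [134.2, 370.4])]
top now [([506, 237, 29, 39, 422], [520.4, 258.2]), ([471, 283, 24, 43, 414], [482.7, 306.3])]
30.275 [-0.95965541 -1.60641851 21.02493282]
```

The look-alikes had already begun to tip by 2.6 s, before the gripper had been near them, and they are now at rest. Handing in.

```bash
python3 -c "
from bench import ticket
print(ticket.hand_in())"
```

```text
the job is handed in; nothing more can be done
None
```

I handed the job in at about 30 s: the block is flat in the pocket, the lid is fully shut, and the gripper still holds the pin home, pressing down with about 21 N; the unlisted red and black look-alike pins toppled early, apparently on their own, and lie at rest on the bench.

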